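Park the module carriage in its test notch and press test

TASK

Push the carriage with the clamped module along its rails, away from the robot and towards the probe bridge, until the spring roller at its side snaps into the notch between the two teeth, and do not let it overrun the notch. Once it is parked there, press the large test button fully down and let it come back up. Do not press the small reset button, do not press test before the carriage is parked, and leave the other things on the bench where they are.

Things in the scene. Friction and masses are not known exactly. Their poses are not given: they have to be found in the camera images.
- fixture: Test fixture fixed to the bench: aluminium base 380 x 200 x 15 mm with two rails; origin under the middle of the base, on the bench. Its +x (away from the robot) is the way to push the carriage; z up. A black probe bridge, 150 mm wide (y), 45 mm long, stands across the rails around x = 115 mm, 98 to 128 mm above the bench; the module's front passes under it.
- carriage (a joint): Carriage travel along the fixture's +x in m: 0 nearest the robot, end stop 0.130, starts at 0 to 0.04, roller in the notch at 0.100. Rail drag about 1 N; it stays where left. From 0.081 to 0.092 the first tooth resists with up to 9 N; from about 0.093 it snaps by itself to 0.100. Beyond that the second, larger tooth resists with up to 11 N and is topped by 0.112: an overrun.
- push_face (a point): Centre of the rear face (facing the robot, the fixture's -x) of the carriage's upright aluminium push plate, 68 mm above the bench; moves with the carriage. Plate 74 mm wide (fixture's y), 10 mm thick, 42 to 94 mm above the bench. Ahead of it a white module 120 x 76 mm is clamped on the carriage, its top 80 mm above the bench.
- notch (a point): Middle of the notch on the left (fixture +y) edge of the carriage (plate 140 x 100 mm, 30 to 42 mm above the bench), between two upright round steel teeth 18 and 12 mm across, 22 mm apart, the bigger nearer the robot; moves with the carriage.
- roller_axis (a point): Centre of the upright spring roller, 12 mm across, that stands out of its housing (44 x 20 mm, top 55 mm above the bench, on the fixture's +y side) towards the carriage; it gives a few mm along the fixture's y. When home, it and point notch are at the same place along the fixture's x, about 8 mm apart in y.
- test_button (a joint): Travel of the test button in m: 0 released, 0.006 fully down; spring, about 1.5 N to start, 5 N fully down; comes back by itself.
- test_button_top (a point): Centre of the top of the test button: the LARGE round black button, 48 mm across (collar 64 mm), on a grey box 100 x 100 x 55 mm fixed to the bench; the top is 77 mm above the bench. May stand left or right of the fixture.
- reset_button (a joint): Travel of the reset button in m: 0 released, 0.006 fully down. Not to be pressed.
- reset_button_top (a point): Centre of the top of the reset button: the SMALL round black button, 20 mm across (collar 36 mm), on a like grey box 100 x 100 x 55 mm on the other side of the fixture; top 77 mm above the bench.
- bottle: Bystander: white plastic bottle, 60 mm across, 160 mm tall; origin at the centre of its underside.
- meter: Bystander: hand-held meter, 150 x 75 x 40 mm, lying flat; origin at the centre of its underside.
- screwdriver: Bystander: screwdriver, 190 mm long, lying; origin at the centre of its underside.
- tape: Bystander: roll of tape, 76 mm across, 24 mm high, lying flat; origin at the centre of its underside.
- plug: Bystander: yellow mains plug, about 90 x 40 x 31 mm; origin at the centre of its underside.
- spare: Bystander: spare white module, 120 x 76 x 40 mm, loose on the bench (not the one on the carriage); origin at the centre of its underside.
- tray: Bystander: black open parts tray, 170 x 110 x 35 mm; origin at the centre of its underside.
Things that resemble listed ones, but are neither listed nor needed, are in the scene too. What is shaped like the part that bears test_button but orange is not meant.

How it is judged:
On the way, in this order (a step that is already met when the one before it is completed fails the run):
1. the carriage is parked with the roller in the notch (joint carriage 0.097 to 0.103 m) (value of joint carriage between 0.097 and 0.103 m), for 0.2 s.
2. the test button is pressed fully down (at least 5 of its 6 mm) with the carriage parked (all of step 1 and value of joint test_button above 0.005 m), for 0.05 s.
At the end, for the whole second after the job is handed in: The carriage rests with the roller in the notch (joint carriage within 3 mm of 0.100 m), and both buttons are up (within 1 mm) (all of step 1 and value of joint each of test_button, reset_button below 0.001 m and velocity of joint carriage between -0.005 and 0.005 m/s); the robot touches nothing.
It fails at once if the carriage overruns the notch (joint carriage beyond 0.112 m) (value of joint carriage above 0.112 m).
It fails at once if the test button is pressed (more than 3 mm) before the carriage is parked (value of joint test_button above 0.003 m and value of joint carriage below 0.095 m).
It fails at once if the reset button is pressed (more than 3 mm) (value of joint reset_button above 0.003 m).
It fails at once if a bystander is moved by more than 30 mm (distance of any of bottle, meter, screwdriver, tape, plug, spare, tray from where it was at the start of the episode above 0.03 m).
It also fails if it takes over 43 s, if anything falls off the work surface, if the arm or the gripper's body presses on something with over 40 N, if the wrist force passes 120 N, or if a joint passes its speed limit or range.

ROBOT

A 7-joint arm with a two-finger parallel gripper is mounted at the origin on the work surface. World frame = base frame: x ahead of the robot, y to its left, z up, the work surface at z = 0. Lengths are in m, angles in rad, forces in N, time in s.
With the tool pointing down it reaches from about 0.425 to 0.925 m from the base axis. Payload 6.8 kg.
Tool frame: the origin (TCP) lies on the centre line of the jaws, within the pads' length; the fingertips stand 11 mm ahead of it and the grasp point (between the pads) lies 8 mm behind it; z points along the fingers, y is the direction in which the jaws open and shut (so a half turn about z gives the same grasp; the last joint's range is limited). The gripper opens to 85 mm and grips with 20 to 120 N. Pads are 22 mm wide; open, the fingers measure 114 mm over their backs; the gripper's body (76 mm by 85 mm) begins 54 mm behind the grasp point. The pads swing forward as they close: fully open they stand 13 mm farther back than shut.
Start: joints at [-1.291, 0.477, 0.022, 1.555, -0.011, 1.109, -0.083], TCP at [0.255, 0.625, 0.242] pointing down, gripper open.
Joint ranges: [-2.96, 2.96], [-0.34, 2.1], [-1.41, 1.46], [0.24, 2.44], [-1.37, 4.51], [0.17, 1.92], [-2.96, 2.96]. Speed limits (rad/s): [2.39, 2.39, 3.14, 3.14, 3.14, 3.14, 3.14].

INTERFACE

Orientations are given as a rotation vector (axis times angle).
In Python, from bench import r gives the robot as it stands.
- The arm moves only by the tool send_rows, never from a script. Its argument "deltas" is a list of rows, each a list of 7 numbers: the opening, from 0 (shut) to 1 (fully open), then the shift along the tool's x, y, z as a fraction of full scale, then the turn, a rotation vector about the tool's x, y, z as a fraction of full scale. In form: [[hand, x, y, z, ax, ay, az], ...]. A call has 1 to 20 rows; each row is the pose to reach, as a shift and turn from the pose commanded when the call began, along the tool's axes at that moment, turning the shorter way round; what a row does not reach only later rows make up. Full scale, the value 1, is 150 mm for a shift and 180 degrees for a turn. A row lasts 1/12 s, in which the tool goes at most 41.7 mm and 7.16 degrees, less where a joint would pass 70% of its speed; a pose out of reach is approached as far as the arm can. A call with a number of a shift or a turn outside -1 to 1 is refused whole. A call with a gripper value outside its range is refused whole. The fingers move at their own pace and stop on an object; "squeeze" is the grip in N (left out, the last holds). Time passes only in rows, so rows that repeat a pose let the fingers close. It gives the time, the measured TCP pose, the force and the opening at its end, in the units of the state.
- r.get_obs(): the state, without advancing time (a new reading comes with each control period).
- r.grab_frame(name): name is "scene" or "side" or "wrist"; returns a dict with "pixels" (400x640x3 uint8, red, green, blue), "camera_matrix" (3x3 intrinsics, pixels), "rvec" (rotation vector, rad) and "tvec" (3), from world to camera coordinates, as OpenCV has them. Camera axes: x right, y down, z forward; pixel columns grow to the right and rows downward; lengths in m; the calibration is good to about 2 mm. A picture is of the moment at which its call begins. There is no depth.
- r.hand_in(): hands the job in, once; it reports no verdict.
The state is a dict: "clock": time; "joints": joint angles; "qvel": joint speeds; "tau": joint torques, N m; "tcp_pos": TCP position; "orientation": TCP orientation; "contact_force": force on the tool from outside, world axes, zero at the start; "moment": the same for the moment, N m; "grip_width": finger opening in m.
Only numpy, scipy, OpenCV 4.12 (cv2) and the standard library are available. Lean on these libraries where they do the work, as an engineer would, in place of code of your own. Each camera call takes 0.05 s, during which the arm holds its last target. There are 200 camera calls.

## Working session

There is one attempt and no reset: what is moved stays moved. The work goes in short steps, Python scripts to look and compute and a tool call to move; the robot and the scene stay as the last step left them, time stands still between calls to the robot, and variables do not carry over. Pictures are saved under pics/ and viewed, about 8 in all and at most 12, crops included, and the job is handed in when it is done.

Besides the shell and the picture viewer there is one more tool, called after "Call:" as name(argument=value, ...), one argument or row to a line, values as JSON. send_rows: Moves the arm, as the interface text tells. Shift numbers are shares of 150 mm and turn numbers shares of 180 degrees, none past 1 either way. Its arguments: {"type":"object","properties":{"deltas":{"type":"array","items":{"type":"array","items":{"type":"number"}}},"squeeze":{"type":"number"}},"required":["deltas"]}

```bash
mkdir -p pics; cat > h.py <<'E'
import numpy as np, cv2
from bench import r
from scipy.spatial.transform import Rotation as R
def snap(name,fn):
    f=r.grab_frame(name); cv2.imwrite('pics/'+fn+'.png',f['pixels'][:,:,::-1]); np.savez('pics/'+fn,K=f['camera_matrix'],r=f['rvec'],t=f['tvec'])
def w(fn,u,v,z):
    d=np.load('pics/'+fn+'.npz'); M=cv2.Rodrigues(d['r'])[0]; t=d['t'].ravel()
    c=-M.T@t; q=M.T@np.linalg.solve(d['K'],[u,v,1]); return c+q*(z-c[2])/q[2]
def px(fn,P):
    d=np.load('pics/'+fn+'.npz'); return cv2.projectPoints(np.array(P,float).reshape(-1,1,3),d['r'],d['t'],d['K'],None)[0].reshape(-1,2)
E
python3 - <<'E'
from h import *
snap('scene','s0');snap('side','d0')
o=r.get_obs();print(o['clock'],o['tcp_pos'],o['orientation'],R.from_rotvec(o['orientation']).as_matrix().round(3),o['contact_force'])
for n in('s0','d0'):
    d=np.load(f'pics/{n}.npz');M=cv2.Rodrigues(d['r'])[0];print(n,(-M.T@d['t'].ravel()),d['K'][0,0])
E
```

```text
0.1 [0.25504391 0.62440635 0.24141922] [-6.05249382e-01 -3.08251261e+00  2.58385152e-03] [[-0.926  0.378 -0.001]
 [ 0.378  0.926 -0.002]
 [-0.    -0.002 -1.   ]] [ 0.71631804  0.47623678 -0.81170619]
s0 [0.97006047 0.80980084 0.8003607 ] 395.8776551190707
d0 [ 0.16848312 -1.1323399   0.76124439] 457.25123428320137
```

View pics/s0.png

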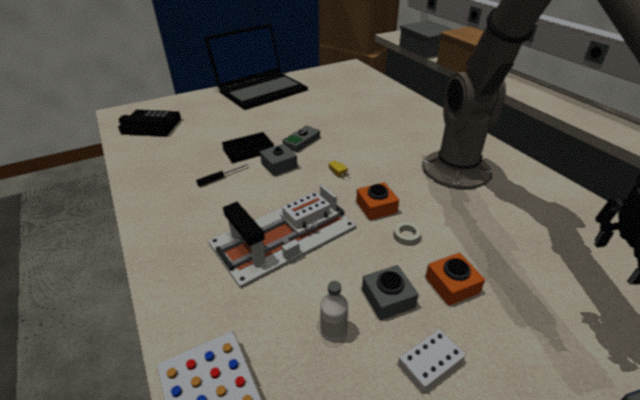

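View pics/d0.png

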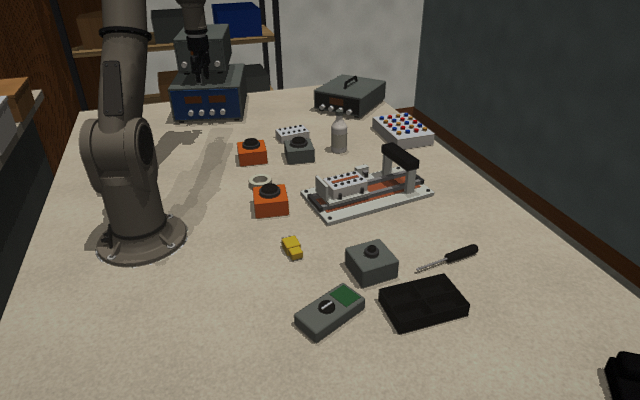

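The scene view shows two orange boxes at (377,200) and (455,278), which are decoys. The grey box with a large button is at (390,290) in scene and (299,148) in side, and fits test. The grey box with a small button is at (279,158) in scene and (371,255) in side, so it is reset. The fixture runs from (345,225) near the robot to (225,260), with its push plate at about (328,198). Next I'll enlarge these areas.

```bash
python3 - <<'E'
from h import *
a=cv2.imread('pics/s0.png')[180:320,200:430]; b=cv2.imread('pics/d0.png')[130:230,280:440]
cv2.imwrite('pics/c1.png',cv2.resize(a,None,fx=3.4,fy=3.4,interpolation=cv2.INTER_CUBIC))
cv2.imwrite('pics/c2.png',cv2.resize(b,None,fx=5,fy=5,interpolation=cv2.INTER_CUBIC))
E
```

```text
(no output)
```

View pics/c1.png

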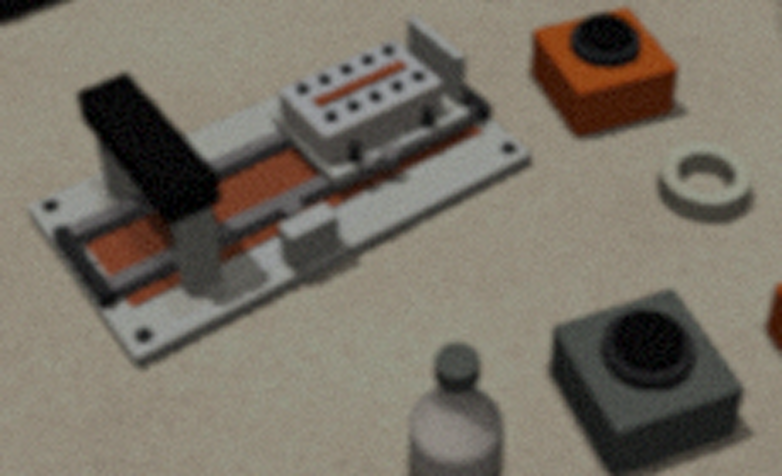

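View pics/c2.png

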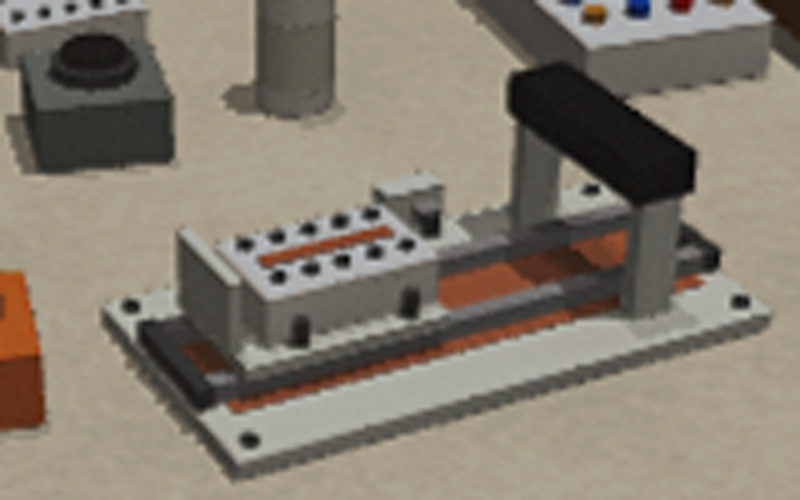

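```bash
cat > fit.py <<'E'
from h import *
from scipy.optimize import least_squares
S=lambda x,y:np.array([200+x/3.4-.4,180+y/3.4-.4]); D=lambda x,y:np.array([280+x/5-.4,130+y/5-.4])
obs=[('s0',S(32,208),(.19,-.1,.015)),] if 0 else []
obs=[('s0',S(530,154),(-.19,.1,.015)),('s0',S(138,353),(.19,.1,.015)),('s0',S(30,209),(.19,-.1,.015)),
('d0',D(103,308),(-.19,.1,.015)),('d0',D(236,466),(-.19,-.1,.015)),('d0',D(769,317),(.19,-.1,.015))]
pl=[('d0',D(179,229),.037),('d0',D(231,284),-.037)]
def P(p,q): c,s=np.cos(p[2]),np.sin(p[2]); return [p[0]+c*q[0]-s*q[1],p[1]+s*q[0]+c*q[1],q[2]]
def f(p): return np.concatenate([px(n,P(p,q))[0]-u for n,u,q in obs]+[px(n,P(p,(p[3],y,.094)))[0]-u for n,u,y in pl])
s=least_squares(f,[.7,.1,0,-.15]);print('fix',s.x,np.degrees(s.x[2]));print(s.fun.reshape(-1,2).round(1))
p=s.x
print('push face',P(p,(p[3],0,.068)))
for n,u in(('s0',S(648,340)),('d0',D(94,55))): print('test',n,w(n,*u,.077))
print('bottle',w('d0',*D(294,110),0),w('s0',334,337,0))
# fixture-frame of bits
def F(W): c,s_=np.cos(p[2]),np.sin(p[2]); d=W[:2]-p[:2]; return c*d[0]+s_*d[1],-s_*d[0]+c*d[1]
print('housing top corner fixture', F(w('d0',*D(373,190),.055)),F(w('d0',*D(443,177),.055)))
print('orange',w('d0',270,188,.077),w('s0',377,190,.077))
for n,l in(('s0',[(388.5,280),(377,191)]),):
  for u in l: print(w(n,*u,.077))
np.save('fix.npy',p)
E
python3 fit.py
```

```text
fix [ 0.67934794  0.01763991  0.13920315 -0.16144124] 7.975752708577756
[[ 0.9 -1.9]
 [-0.2  0.8]
 [-1.  -2. ]
 [-1.  -0.9]
 [ 0.2 -0.7]
 [ 0.8 -1.8]
 [-0.3 -0.2]
 [ 0.1 -0.3]]
push face [np.float64(0.51946833686624), np.float64(-0.004760708163495896), 0.068]
test s0 [0.55162517 0.3512471  0.077     ]
test d0 [0.5424729  0.32757794 0.077     ]
bottle [0.70163043 0.34457131 0.        ] [0.71510403 0.37597621 0.        ]
housing top corner fixture (np.float64(0.004841850230065045), np.float64(0.08972528227507327)) (np.float64(0.0553847054464115), np.float64(0.08460816576799318))
orange [0.37356866 0.03005741 0.077     ] [0.38335172 0.05194003 0.077     ]
[0.55576123 0.35032706 0.077     ]
[0.38615693 0.05603044 0.077     ]
```

The enlarged crops show:
- **Grey box:** it carries the wide black button, at scene (390,280) and side (298,140), so this is test.
- **Fixture:** the push plate stands at the robot end with its rear-top corners at side (316,176) and (326,187), and the roller housing is on the +y side.
- **Fit:** yaw is 8° and the push face is about (0.519,-0.005).

The two views differ by about 20 mm on the button, so I'll refine that with the wrist camera. First I move above the push start, gripper shut.

Call:
send_rows(
  deltas=[
    [0,-0.767,-0.825,0,0,0,0],
    [0,-0.767,-0.825,0,0,0,0],
    [0,-0.767,-0.825,0,0,0,0],
    [0,-0.767,-0.825,0,0,0,0],
    [0,-0.767,-0.825,0,0,0,0],
  ],
  squeeze=40,
)

```text
clock: 0.52
tcp_pos: [0.3195, 0.4582, 0.2418]
orientation: [0.62, 3.078, -0.008]
contact_force: [0.2, -0.2, -0.3]
grip_width: 0.0253
```

Call:
send_rows(
  deltas=[
    [0,-0.767,-0.825,0,0,0,0],
    [0,-0.767,-0.825,0,0,0,0],
    [0,-0.767,-0.825,0,0,0,0],
    [0,-0.767,-0.825,0,0,0,0],
    [0,-0.767,-0.825,0,0,0,0],
  ],
)

```text
clock: 0.93
tcp_pos: [0.3775, 0.3006, 0.242]
orientation: [0.621, 3.079, -0.006]
contact_force: [-0.1, -0.7, -0.7]
grip_width: 0.0001
```

Call:
send_rows(
  deltas=[
    [0,-0.767,-0.825,0,0,0,0],
    [0,-0.767,-0.825,0,0,0,0],
    [0,-0.767,-0.825,0,0,0,0],
    [0,-0.767,-0.825,0,0,0,0],
    [0,-0.767,-0.825,0,0,0,0],
  ],
)

```text
clock: 1.35
tcp_pos: [0.4364, 0.1432, 0.2424]
orientation: [0.621, 3.078, -0.004]
contact_force: [0.6, 1.5, -0.5]
grip_width: 0.0
```

Call:
send_rows(
  deltas=[
    [0,-0.767,-0.825,0,0,0,-0.168],
    [0,-0.767,-0.825,0,0,0,-0.168],
    [0,-0.767,-0.825,0,0,0,-0.168],
    [0,-0.767,-0.825,0,0,0,-0.168],
    [0,-0.767,-0.825,0,0,0,-0.168],
    [0,-0.767,-0.825,0,0,0,-0.168],
    [0,-0.767,-0.825,0,0,0,-0.168],
  ],
)

```text
clock: 1.93
tcp_pos: [0.4944, -0.0089, 0.2421]
orientation: [0.212, -3.134, 0.001]
contact_force: [0.3, 0.8, -0.5]
grip_width: 0.0001
```

```bash
python3 - <<'E'
from h import *
snap('wrist','w1')
o=r.get_obs();print(o['clock'],o['tcp_pos'],R.from_rotvec(o['orientation']).as_matrix().round(3),o['contact_force'])
p=np.load('fix.npy');print(px('w1',[[.5195,-.005,.094],o['tcp_pos'],[.55,.35,.077]]))
E
```

```text
1.9833 [ 0.49403388 -0.0071679   0.24201005] [[-0.991 -0.137 -0.001]
 [-0.137  0.991  0.   ]
 [ 0.001  0.    -1.   ]] [ 0.16510721  1.12637734 -0.17092625]
[[321.34496376 206.67398391]
 [323.30059154 257.7525919 ]
 [605.77415904 261.98767018]]
```

View pics/w1.png

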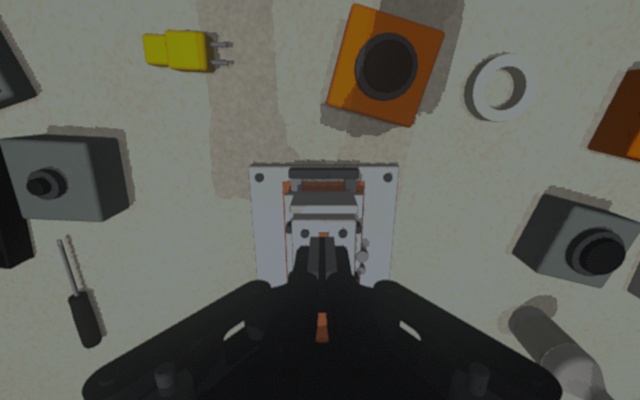

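The wrist view shows the fixture's rear edge from (250,163) to (397,163), and the push plate at rows 192–215, columns 290–357. The teeth are near (363,243) and (361,268). The large button's top is at (601,256) and the small one is on the left at (40,186). The gripper is centred on the plate.

```bash
python3 - <<'E'
from h import *
d=np.load('pics/w1.npz');M=cv2.Rodrigues(d['r'])[0];print('cam',-M.T@d['t'].ravel())
p=np.load('fix.npy')
def F(W): c,s_=np.cos(p[2]),np.sin(p[2]); e=W[:2]-p[:2]; return np.round([c*e[0]+s_*e[1],-s_*e[0]+c*e[1]],4)
for n,u,v,z in [('cornR',250,163,.015),('cornL',397,163,.015),('plate192',323,192,.094),('plate203',323,203,.094),('plate215',323,215,.094),('plateL',357,203,.094),('plateR',290,203,.094),('t1',363,243,.042),('t2',361,268,.042),('test',601,256,.077),('reset',40,186,.077),('orange',386,66,.077)]:
    W=w('w1',u,v,z);print(n,W.round(4),F(W))
a=cv2.imread('pics/w1.png')[155:285,240:410]
cv2.imwrite('pics/c3.png',cv2.resize(a,None,fx=4.5,fy=4.5,interpolation=cv2.INTER_CUBIC))
E
```

```text
cam [ 0.41574569 -0.0187126   0.37513255]
cornR [ 0.5009 -0.1021  0.015 ] [-0.1934 -0.0938]
cornL [0.4747 0.0889 0.015 ] [-0.1928  0.0989]
plate192 [ 0.5029 -0.0055  0.094 ] [-0.178   0.0016]
plate203 [ 0.5151 -0.0038  0.094 ] [-0.1656  0.0015]
plate215 [ 0.5288 -0.0019  0.094 ] [-0.1518  0.0015]
plateL [0.5101 0.0323 0.094 ] [-0.1655  0.038 ]
plateR [ 0.5199 -0.0389  0.094 ] [-0.1657 -0.0338]
t1 [0.5823 0.0596 0.042 ] [-0.0903  0.055 ]
t2 [0.6205 0.0638 0.042 ] [-0.0519  0.0539]
test [0.5429 0.3405 0.077 ] [-0.0903  0.3387]
reset [ 0.544  -0.3182  0.077 ] [-0.1806 -0.3138]
orange [0.3719 0.0386 0.077 ] [-0.3015  0.0634]
```

View pics/c3.png

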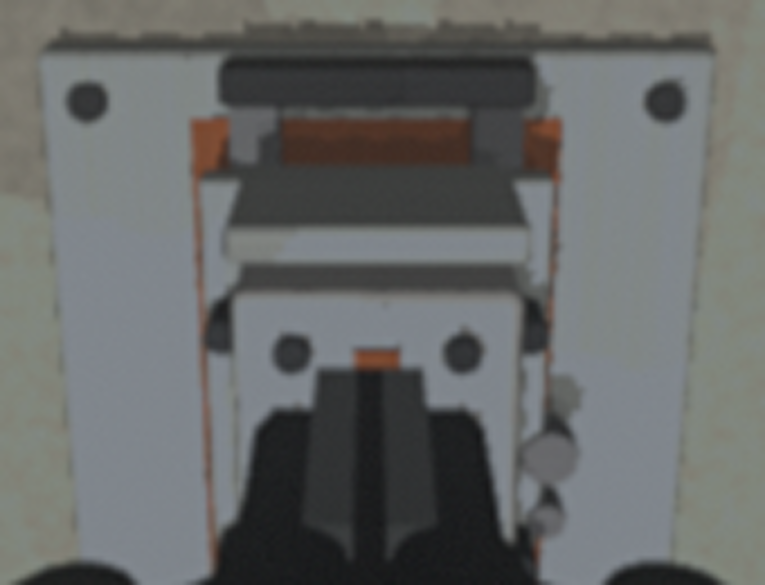

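The plate's rear top edge is at fixture x = -0.162, which agrees with the fit, and lateral offset is about 1 mm. The notch-to-roller gap suggests about 90 mm of travel. Descending behind the plate.

Call:
send_rows(
  deltas=[
    [0,0,0,0.25,0,0,0],
    [0,0,0,0.5,0,0,0],
    [0,0,0,0.75,0,0,0],
    [0,0,0,0.95,0,0,0],
    [0,0,0,1,0,0,0],
    [0,0,0,1,0,0,0],
  ],
)

```text
clock: 2.48
tcp_pos: [0.4922, -0.0058, 0.0905]
orientation: [0.222, -3.129, -0.0]
contact_force: [0.4, 0.8, 0.1]
grip_width: -0.0002
```

Call:
send_rows(
  deltas=[
    [0,0,0,0.1,0,0,0],
    [0,0,0,0.17,0,0,0],
    [0,0,0,0.17,0,0,0],
    [0,0,0,0.17,0,0,0],
  ],
)

```text
clock: 2.82
tcp_pos: [0.4945, -0.0069, 0.0676]
orientation: [-0.22, 3.133, 0.001]
contact_force: [0.6, -0.9, 0.1]
grip_width: 0.0002
```

Call:
send_rows(
  deltas=[
    [0,-0.02,0,0,0,0,0],
    [0,-0.04,0,0,0,0,0],
    [0,-0.06,0,0,0,0,0],
    [0,-0.08,0,0,0,0,0],
    [0,-0.1,0,0,0,0,0],
    [0,-0.12,0,0,0,0,0],
    [0,-0.14,0,0,0,0,0],
    [0,-0.16,0,0,0,0,0],
    [0,-0.18,0,0,0,0,0],
    [0,-0.2,0,0,0,0,0],
  ],
)

```text
clock: 3.65
tcp_pos: [0.524, -0.0032, 0.0667]
orientation: [0.219, -3.134, 0.0]
contact_force: [-1.8, -0.6, 1.1]
grip_width: 0.0001
```

```bash
python3 - <<'E'
from h import *
snap('side','d1')
o=r.get_obs();print(o['clock'],o['tcp_pos'],o['contact_force'])
a=cv2.imread('pics/d1.png')[130:230,280:440]
cv2.imwrite('pics/c4.png',cv2.resize(a,None,fx=5,fy=5,interpolation=cv2.INTER_CUBIC))
E
```

```text
3.7 [ 0.52477837 -0.00307222  0.0668252 ] [-0.42991335 -0.52490158  0.53795113]
```

View pics/c4.png

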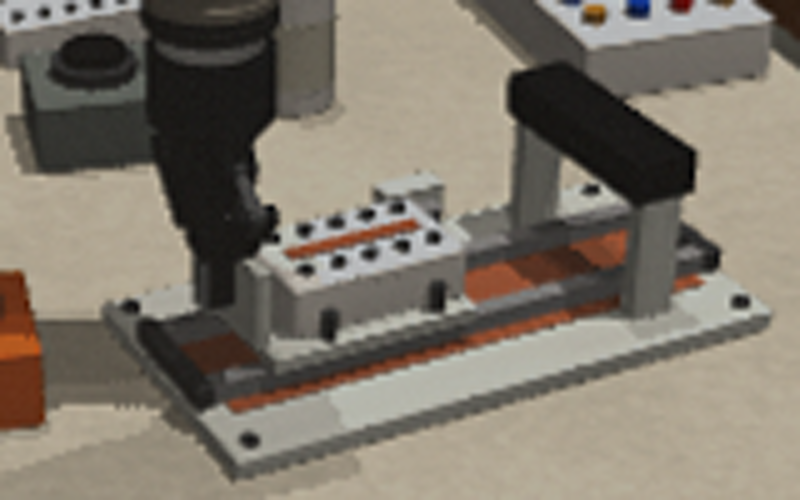

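The side crop shows the gripper against the push plate and the carriage moved about 19 mm: the front handle went from (410,300) to (437,293). Contact was as predicted, so I continue in steps and watch the force.

Call:
send_rows(
  deltas=[
    [0,-0.025,0,0,0,0,0],
    [0,-0.05,0,0,0,0,0],
    [0,-0.075,0,0,0,0,0],
    [0,-0.1,0,0,0,0,0],
    [0,-0.125,0,0,0,0,0],
    [0,-0.15,0,0,0,0,0],
    [0,-0.175,0,0,0,0,0],
    [0,-0.2,0,0,0,0,0],
  ],
)

```text
clock: 4.37
tcp_pos: [0.5538, 0.0009, 0.0667]
orientation: [0.22, -3.134, 0.0]
contact_force: [-1.9, -1.7, -1.0]
grip_width: 0.0002
```

Call:
send_rows(
  deltas=[
    [0,-0.013,0,0,0,0,0],
    [0,-0.027,0,0,0,0,0],
    [0,-0.04,0,0,0,0,0],
    [0,-0.053,0,0,0,0,0],
    [0,-0.067,0,0,0,0,0],
  ],
)

```text
clock: 4.78
tcp_pos: [0.5636, 0.0024, 0.0668]
orientation: [-0.22, 3.134, 0.0]
contact_force: [-1.2, -1.3, 0.4]
grip_width: -0.0
```

```bash
python3 - <<'E'
from h import *
snap('wrist','w2')
o=r.get_obs();print(o['clock'],o['tcp_pos'],o['contact_force'])
f=cv2.imread('pics/w2.png')
cv2.imwrite('pics/c5.png',cv2.resize(f[130:330,240:440],None,fx=3,fy=3,interpolation=cv2.INTER_CUBIC))
E
```

```text
4.8333 [0.56409834 0.00255978 0.06689516] [-0.30182601 -0.21729079  0.38866607]
```

View pics/c5.png

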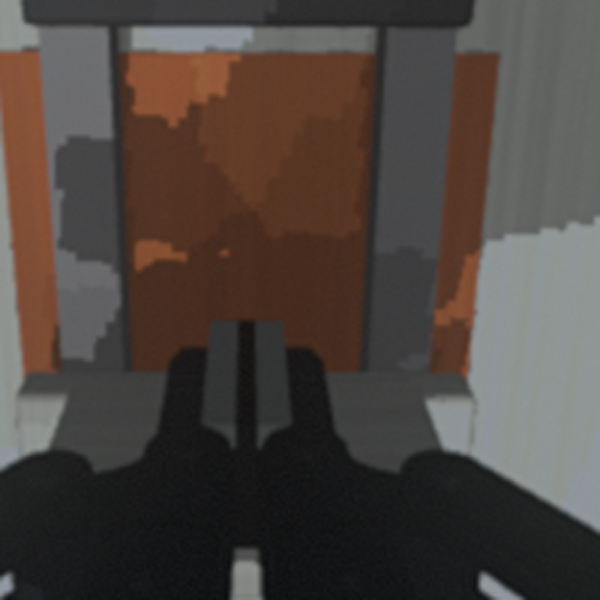

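The wrist crop only shows the pads square against the plate, with the notch hidden. I'll go on by force, in 3 mm steps.

Call:
send_rows(
  deltas=[
    [0,-0.01,0,0,0,0,0],
    [0,-0.02,0,0,0,0,0],
    [0,-0.02,0,0,0,0,0],
  ],
)

```text
clock: 5.08
tcp_pos: [0.5669, 0.003, 0.0669]
orientation: [-0.22, 3.133, 0.0]
contact_force: [-0.1, 0.4, -0.1]
grip_width: -0.0003
```

Call:
send_rows(
  deltas=[
    [0,-0.01,0,0,0,0,0],
    [0,-0.02,0,0,0,0,0],
    [0,-0.02,0,0,0,0,0],
  ],
)

```text
clock: 5.33
tcp_pos: [0.5698, 0.0034, 0.0668]
orientation: [-0.22, 3.133, 0.0]
contact_force: [-0.2, -0.2, -0.1]
grip_width: -0.0003
```

Call:
send_rows(
  deltas=[
    [0,-0.01,0,0,0,0,0],
    [0,-0.02,0,0,0,0,0],
    [0,-0.02,0,0,0,0,0],
  ],
)

```text
clock: 5.58
tcp_pos: [0.5728, 0.0038, 0.0668]
orientation: [-0.22, 3.133, 0.0]
contact_force: [-0.1, 0.6, -0.3]
grip_width: -0.0001
```

```bash
python3 - <<'E'
from h import *
p=np.load('fix.npy')
def F(W): c,s_=np.cos(p[2]),np.sin(p[2]); e=W[:2]-p[:2]; return np.round([c*e[0]+s_*e[1],-s_*e[0]+c*e[1]],4)
for z in(.042,.05,.055,.06): print(z,F(w('w1',362.4,256.5,z)),F(w('w1',361.3,269.7,z)),F(w('w1',366,243,z)))
S=lambda x,y:np.array([200+x/3.4-.4,180+y/3.4-.4]); D=lambda x,y:np.array([280+x/5-.4,130+y/5-.4])
print('house side',[F(w('d0',*D(*q),.055)) for q in((373,190),(443,177),(424,172),(392,196))])
print('house scene',[F(w('s0',*S(*q),.055)) for q in((282,233),(290,245),(335,222),(328,205))])
print('bolts/teeth scene',[F(w('s0',*S(*q),.05)) for q in((400,170),(380,180))])
print('tcp',F(r.get_obs()['tcp_pos']))
E
```

```text
0.042 [-0.0698  0.055 ] [-0.0492  0.0544] [-0.0902  0.059 ]
0.05 [-0.0746  0.0537] [-0.0544  0.0531] [-0.0945  0.0576]
0.055 [-0.0775  0.0529] [-0.0577  0.0523] [-0.0971  0.0567]
0.06 [-0.0804  0.0521] [-0.0609  0.0515] [-0.0997  0.0558]
house side [array([0.0048, 0.0897]), array([0.0554, 0.0846]), array([0.0478, 0.0966]), array([0.0118, 0.0767])]
house scene [array([0.0569, 0.0922]), array([0.0587, 0.1066]), array([0.0178, 0.1067]), array([0.0119, 0.0879])]
bolts/teeth scene [array([-0.0597,  0.0848]), array([-0.0399,  0.0847])]
tcp [-0.1075  0.0011]
```

The notch-to-roller estimate puts c0 near 0.002–0.01, so the carriage is now at about 0.07 and still short of the first tooth. Continuing in 3 mm steps.

Call:
send_rows(
  deltas=[
    [0,-0.01,0,0,0,0,0],
    [0,-0.02,0,0,0,0,0],
    [0,-0.02,0,0,0,0,0],
  ],
)

```text
clock: 5.83
tcp_pos: [0.5756, 0.0041, 0.0668]
orientation: [-0.22, 3.134, -0.0]
contact_force: [-0.4, 0.0, -0.5]
grip_width: 0.0
```

Call:
send_rows(
  deltas=[
    [0,-0.01,0,0,0,0,0],
    [0,-0.02,0,0,0,0,0],
    [0,-0.02,0,0,0,0,0],
  ],
)

```text
clock: 6.08
tcp_pos: [0.5767, 0.0042, 0.0665]
orientation: [0.219, -3.13, -0.0]
contact_force: [-6.4, -0.6, 3.9]
grip_width: -0.0
```

Call:
send_rows(
  deltas=[
    [0,-0.01,0,0,0,0,0],
    [0,-0.02,0,0,0,0,0],
    [0,-0.02,0,0,0,0,0],
  ],
)

```text
clock: 6.33
tcp_pos: [0.5802, 0.0047, 0.0665]
orientation: [0.219, -3.132, -0.0]
contact_force: [-4.2, -1.3, 1.6]
grip_width: -0.0001
```

The first tooth is resisting, from about x=0.576. I switch to smaller steps.

Call:
send_rows(
  deltas=[
    [0,-0.01,0,0,0,0,0],
    [0,-0.01,0,0,0,0,0],
  ],
)

```text
clock: 6.5
tcp_pos: [0.5826, 0.0051, 0.0665]
orientation: [0.22, -3.133, 0.0]
contact_force: [-2.5, -1.1, -1.9]
grip_width: -0.0001
```

Call:
send_rows(
  deltas=[
    [0,-0.01,0,0,0,0,0],
    [0,-0.01,0,0,0,0,0],
  ],
)

```text
clock: 6.67
tcp_pos: [0.585, 0.0054, 0.0668]
orientation: [-0.22, 3.133, -0.0]
contact_force: [-1.3, 0.8, -0.5]
grip_width: -0.0002
```

Call:
send_rows(
  deltas=[
    [0,-0.01,0,0,0,0,0],
    [0,-0.01,0,0,0,0,0],
  ],
)

```text
clock: 6.83
tcp_pos: [0.587, 0.0058, 0.0672]
orientation: [-0.22, 3.132, 0.0]
contact_force: [0.5, 0.1, 0.3]
grip_width: 0.0002
```

The force has dropped to zero, so it has probably topped or snapped. I'll check for a gap in the side view.

```bash
python3 - <<'E'
from h import *
snap('side','d2');snap('scene','s2')
o=r.get_obs();print(o['clock'],o['tcp_pos'],o['contact_force'])
a=cv2.imread('pics/d2.png')[130:230,280:440];b=cv2.imread('pics/s2.png')[180:280,200:360]
rs=lambda i:cv2.resize(i,(800,500),interpolation=cv2.INTER_CUBIC)[:, :]
cv2.imwrite('pics/c6.png',np.vstack([cv2.resize(a,(480,300),interpolation=cv2.INTER_CUBIC),cv2.resize(b,(480,300),interpolation=cv2.INTER_CUBIC)]))
E
```

```text
6.9333 [0.58678352 0.00572172 0.06719334] [ 0.68242964  1.21426918 -0.74022071]
```

View pics/c6.png

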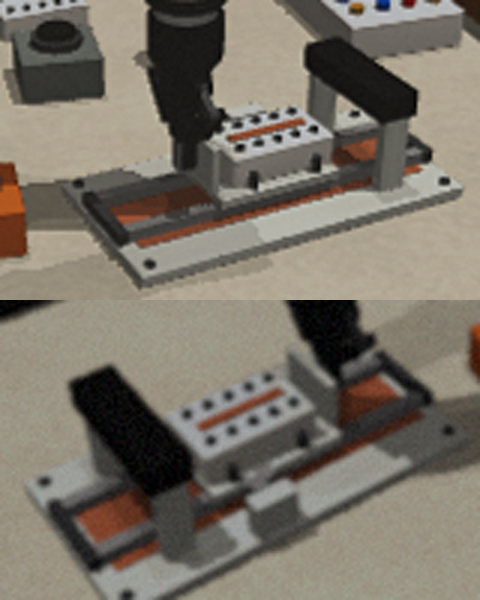

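```bash
cat > trk.py <<'E'
from h import *
p=np.load('fix.npy');c,s=np.cos(p[2]),np.sin(p[2])
def rect(fn,z=.08,k=2000):  # fixture x -.2...2, y -.06...06 at 0.5mm
    q=[(-.2,-.06),(.2,-.06),(.2,.06),(-.2,.06)]
    u=px(fn,[[p[0]+c*a-s*b,p[1]+s*a+c*b,z] for a,b in q]).astype(np.float32)
    H=cv2.getPerspectiveTransform(u,np.float32([((a+.2)*k,(b+.06)*k) for a,b in q]))
    return cv2.warpPerspective(cv2.imread('pics/'+fn+'.png'),H,(800,240),flags=cv2.INTER_CUBIC)
def shift(a,b):
    A,B=rect(a),rect(b); T=A[45:195,150:310] # module top -.125..-.045
    m=cv2.matchTemplate(B,T,cv2.TM_CCOEFF_NORMED);_,v,_,l=cv2.minMaxLoc(m); return (l[0]-150)/2,(l[1]-45)/2,round(v,3)
if __name__=='__main__':
    import sys
    for a in sys.argv[1:]: print(a,shift(a[0]+'0',a))
E
python3 trk.py d1 d2 s2
```

```text
d1 (19.0, 0.0, 0.923)
d2 (83.5, -0.5, 0.914)
s2 (86.0, -0.5, 0.979)
```

Tracking on the module top gives a shift of 83.5–86 mm, against 82 mm of pusher travel. That fits the carriage standing right at the crest, at about 0.092. I'll nudge it on in tiny steps.

Call:
send_rows(
  deltas=[
    [0,-0.007,0,0,0,0,0],
    [0,-0.007,0,0,0,0,0],
  ],
)

```text
clock: 7.1
tcp_pos: [0.5874, 0.0058, 0.067]
orientation: [-0.22, 3.133, 0.0]
contact_force: [0.6, -0.7, 0.6]
grip_width: 0.0002
```

Call:
send_rows(
  deltas=[
    [0,-0.007,0,0,0,0,0],
    [0,-0.007,0,0,0,0,0],
  ],
)

```text
clock: 7.27
tcp_pos: [0.5881, 0.0059, 0.0669]
orientation: [-0.22, 3.133, 0.0]
contact_force: [-1.0, 0.6, -0.5]
grip_width: -0.0001
```

```bash
python3 - <<'E'
from h import *
snap('side','d3');snap('scene','s3')
print(r.get_obs()['tcp_pos'])
E
python3 trk.py d3 s3
```

```text
[0.58790585 0.00582312 0.06680874]
d3 (89.5, -0.5, 0.905)
s3 (89.0, -0.5, 0.983)
```

The carriage jumped about 3–6 mm for 1.2 mm of push, so it snapped. I'll back off and measure again.

Call:
send_rows(
  deltas=[
    [0,0.05,0,0,0,0,0],
    [0,0.1,0,0,0,0,0],
    [0,0.15,0,0,0,0,0],
    [0,0.15,0,0,0,0,0],
  ],
)

```text
clock: 7.7
tcp_pos: [0.563, 0.0021, 0.0665]
orientation: [0.219, -3.132, -0.0]
contact_force: [-0.5, -0.2, 0.2]
grip_width: -0.0
```

```bash
python3 - <<'E'
from h import *
snap('side','d4');snap('scene','s4')
o=r.get_obs();print(o['tcp_pos'],o['clock'])
from trk import rect
A=np.vstack([rect('d0',.094)[:,:],rect('d4',.094)]);
a=cv2.imread('pics/d4.png')[150:210,310:430];b=cv2.imread('pics/s4.png')[200:270,240:360]
cv2.imwrite('pics/c7.png',np.vstack([cv2.resize(a,(600,300),interpolation=cv2.INTER_CUBIC),cv2.resize(b,(600,300),interpolation=cv2.INTER_CUBIC)]))
E
python3 trk.py d4 s4
```

```text
[0.56505545 0.00257812 0.06690183] 7.8
d4 (89.5, -0.5, 0.926)
s4 (89.0, -0.5, 0.984)
```

View pics/c7.png

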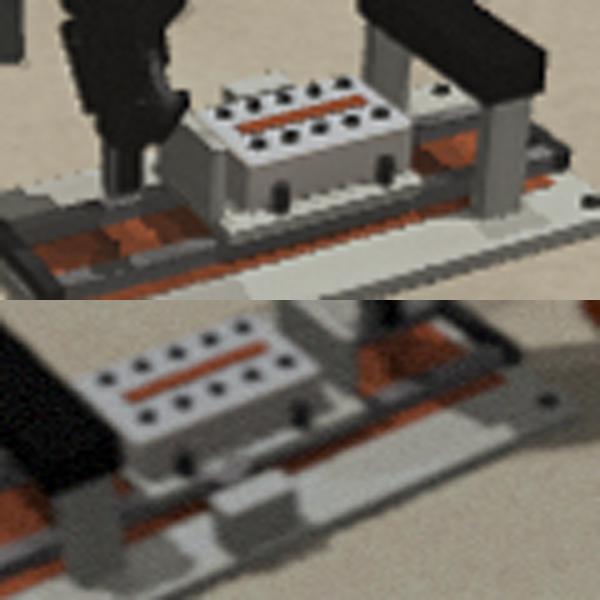

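The views show the housing and roller facing the gap at the carriage edge, and a clear gap behind the plate. The shift is stable at 89–89.5 mm. Tooth onset at c=0.081 gives c0≈0.010, so c is about 0.099–0.100 and the carriage is parked. I now rise and travel to above the test button.

Call:
send_rows(
  deltas=[
    [0,0,0,-0.25,0,0,0],
    [0,0,0,-0.5,0,0,0],
    [0,0,0,-0.75,0,0,0],
    [0,0,0,-1,0,0,0],
    [0,0,0,-1,0,0,0],
    [0,0,0,-1,0,0,0],
  ],
)

```text
clock: 8.3
tcp_pos: [0.5673, 0.0028, 0.2193]
orientation: [-0.219, 3.128, 0.001]
contact_force: [-0.8, 0.3, -0.6]
grip_width: 0.0
```

Call:
send_rows(
  deltas=[
    [0,-0.09,0.25,0,0,0,0],
    [0,-0.09,0.5,0,0,0,0],
    [0,-0.09,0.75,0,0,0,0],
    [0,-0.09,1,0,0,0,0],
    [0,-0.09,1,0,0,0,0],
  ],
)

```text
clock: 8.72
tcp_pos: [0.5552, 0.1629, 0.2147]
orientation: [0.238, -3.129, -0.006]
contact_force: [0.0, 0.5, -0.2]
grip_width: -0.0
```

Call:
send_rows(
  deltas=[
    [0,-0.09,0.25,0,0,0,0],
    [0,-0.09,0.5,0,0,0,0],
    [0,-0.09,0.75,0,0,0,0],
    [0,-0.09,1,0,0,0,0],
    [0,-0.09,1.0,0,0,0,0],
    [0,-0.09,1.0,0,0,0,0],
  ],
)

```text
clock: 9.22
tcp_pos: [0.5485, 0.3065, 0.2146]
orientation: [0.229, -3.13, 0.001]
contact_force: [-0.3, 0.1, -0.5]
grip_width: -0.0002
```

```bash
python3 - <<'E'
from h import *
snap('wrist','w3');snap('scene','s5')
o=r.get_obs();print(o['clock'],o['tcp_pos'])
print(px('w3',[[.545,.342,.077]]))
E
python3 trk.py s5
```

```text
9.3167 [0.55013359 0.30228473 0.21535497]
[[355.98760258 188.73041903]]
s5 (89.0, -0.5, 0.984)
```

View pics/w3.png

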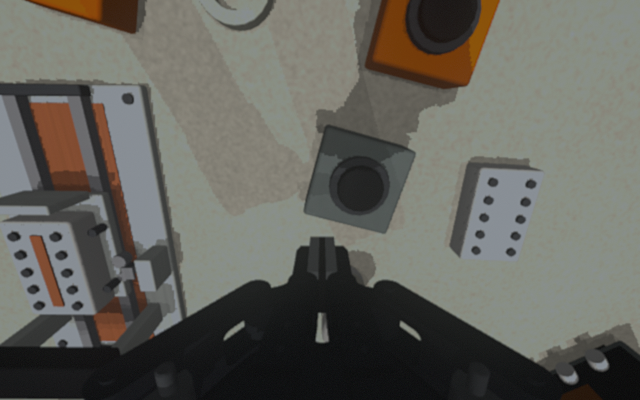

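The wrist view shows the grey box with the large button centred at (361,187), as predicted (356,189). The roller at the housing, about (125,262), sits against the carriage edge. Next I compute the exact offset.

```bash
python3 - <<'E'
from h import *
g=cv2.imread('pics/w3.png')[150:225,320:405].max(2)
m=(cv2.GaussianBlur(g,(3,3),0)<45).astype(np.uint8)
n,l,st,ce=cv2.connectedComponentsWithStats(m); i=1+st[1:,4].argmax(); print(st[i],ce[i]+[320,150])
W=w('w3',361,187,.077);o=r.get_obs();print(W)
M=R.from_rotvec(o['orientation']).as_matrix();print(M.T@(W-o['tcp_pos'])/.15)
E
```

```text
[  16    6   48   56 2036] [359.65520629 183.69646365]
[0.54245948 0.34668559 0.077     ]
[0.00773589 0.30189179 0.92184497]
```

Target is about (0.542,0.346). I move over it, descend to just above, then press gently in steps.

Call:
send_rows(
  deltas=[
    [0,0.008,0.15,0,0,0,0],
    [0,0.008,0.3,0,0,0,0],
    [0,0.008,0.3,0.2,0,0,0],
    [0,0.008,0.3,0.4,0,0,0],
    [0,0.008,0.3,0.6,0,0,0],
    [0,0.008,0.3,0.75,0,0,0],
    [0,0.008,0.3,0.75,0,0,0],
    [0,0.008,0.3,0.75,0,0,0],
  ],
)

```text
clock: 9.98
tcp_pos: [0.5429, 0.3456, 0.1033]
orientation: [0.216, -3.132, 0.004]
contact_force: [0.7, 0.5, 0.1]
grip_width: 0.0002
```

Call:
send_rows(
  deltas=[
    [0,0,0,0.03,0,0,0],
    [0,0,0,0.06,0,0,0],
    [0,0,0,0.08,0,0,0],
    [0,0,0,0.1,0,0,0],
    [0,0,0,0.1,0,0,0],
  ],
)

```text
clock: 10.4
tcp_pos: [0.5428, 0.3479, 0.0892]
orientation: [0.22, -3.134, -0.0]
contact_force: [-0.3, -0.7, 0.6]
grip_width: 0.0
```

Call:
send_rows(
  deltas=[
    [0,0,0,0.02,0,0,0],
    [0,0,0,0.04,0,0,0],
    [0,0,0,0.05,0,0,0],
    [0,0,0,0.05,0,0,0],
  ],
)

```text
clock: 10.73
tcp_pos: [0.5433, 0.3482, 0.0823]
orientation: [-0.22, 3.133, 0.001]
contact_force: [-0.4, -0.3, 5.0]
grip_width: -0.0004
```

Call:
send_rows(
  deltas=[
    [0,0,0,0.015,0,0,0],
    [0,0,0,0.015,0,0,0],
    [0,0,0,0.015,0,0,0],
  ],
)

```text
clock: 10.98
tcp_pos: [0.5434, 0.3482, 0.0819]
orientation: [-0.219, 3.133, 0.002]
contact_force: [-5.5, -2.9, 18.8]
grip_width: -0.0001
```

The force rose from 5 N to 19 N with no further travel, so the button is on its stop. Releasing and rising.

Call:
send_rows(
  deltas=[
    [0,0,0,-0.1,0,0,0],
    [0,0,0,-0.3,0,0,0],
    [0,0,0,-0.55,0,0,0],
    [0,0,0,-0.8,0,0,0],
    [0,0,0,-0.8,0,0,0],
    [0,0,0,-0.8,0,0,0],
    [0,0,0,-0.8,0,0,0],
  ],
)

```text
clock: 11.57
tcp_pos: [0.5425, 0.3478, 0.1991]
orientation: [0.22, -3.133, 0.0]
contact_force: [-0.4, -0.6, -0.9]
grip_width: 0.0002
```

```bash
python3 - <<'E'
from h import *
snap('side','d6');snap('scene','s6')
o=r.get_obs();print(o['clock'],o['tcp_pos'],o['contact_force'])
# changed regions vs. start around bystanders and buttons
for n,reg in(('s',{'bottle':(318,280,350,342),'spare':(398,328,466,390),'tape':(390,220,424,246),'test':(362,262,418,320),'reset':(258,144,300,174)}),('d',{'reset':(342,240,402,285),'meter':(292,282,368,340),'screwdr':(414,242,480,275),'plug':(278,234,306,262)})):
    A,B=[cv2.imread(f'pics/{n}{k}.png').astype(np.int16) for k in(0,6)]
    for q,(a,b,c,d) in reg.items():
        print(n,q,abs(A-B)[b:d,a:c].mean().round(1), np.round(cv2.phaseCorrelate(*[cv2.cvtColor(X[b:d,a:c].astype(np.uint8),6).astype(np.float32) for X in(A,B)])[0],1))
E
python3 trk.py d6 s6
```

```text
11.6667 [0.54195891 0.34740499 0.19778608] [ 0.10196032 -0.4710925  -0.40295055]
s bottle 8.8 [ 0.  -0.1]
s spare 10.6 [-0.   0.1]
s tape 74.8 [-0.7 -4. ]
s test 6.9 [-0.1  0. ]
s reset 6.7 [ 0.5 -0.2]
d reset 2.4 [0.  0.6]
d meter 2.7 [ 0. -0.]
d screwdr 3.2 [0. 0.]
d plug 3.0 [-0. -0.]
d6 (89.5, -0.5, 0.926)
s6 (89.0, -0.5, 0.984)
```

```bash
python3 -c "
from bench import r
print(r.hand_in())"
```

```text
the job is handed in; nothing more can be done
None
```

I pushed the carriage into the notch, pressed the test button fully and released it. I then handed the job in at about 11.7 s of the 43 s allowed. No verdict is reported.

- **Carriage:** the first tooth resisted from about 0.081 m, the force fell to zero at the crest, and the carriage then jumped ahead of the pusher. Its measured travel was 89–89.5 mm from an estimated start of about 10 mm, so it is at about 0.099–0.100 m. It did not move afterwards, in particular not when the button was pressed.
- **Test button:** the force was 5 N near full travel, then 19 N with no further movement, so it reached its stop. I lifted clear, and the image of the button matches the one from the start.
- **Arm:** the gripper is about 120 mm above the button and reads no contact.
- **Bystanders:** the bottle, spare module, meter, screwdriver and plug show no shift, and the reset box shows less than a pixel.

Three things disagreed or could not be fully checked:
- The first button estimates from the side and scene cameras differed by about 20 mm. The close wrist view settled it.
- The tape's patch in the last picture differed strongly, probably because the arm covers it; the gripper was never near it, but this was not confirmed.
- I did not check the tray at the end, though the arm never went near it.

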